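Line up the kitchen canisters by size

TASK

Line the four aluminium canisters up by size on the row of coasters: the largest on the coaster next to the steel tiffin box, then one size smaller on each coaster, so that the smallest ends up next to the spoon holder. Each must stand upright in the middle of its own coaster; do not tip a canister over on the way, and leave the spoon holder standing where it is.

Things in the scene. Friction and masses are not known exactly. Their poses are not given: they have to be found in the camera images.
- canister_xl: largest of four round straight-sided aluminium canisters, 64 mm in diameter, 100 mm high to the flat lid top, which carries a black knob 14 mm wide, 10 mm high. Origin: centre of the underside, z up. Starts upright on the tiled surface (z = 0) in the row nearest the robot. The row holds six things about 110 mm apart.
- canister_l: second largest of four round straight-sided aluminium canisters, 54 mm in diameter, 84 mm high to the flat lid top, which carries a black knob 14 mm wide, 10 mm high. Origin: centre of the underside, z up. Starts upright on the tiled surface (z = 0) in the row nearest the robot. Also in that row: a flat green silicone lid (74 mm across, 16 mm high), not part of the job.
- canister_m: third largest of four round straight-sided aluminium canisters, 44 mm in diameter, 68 mm high to the flat lid top, which carries a black knob 14 mm wide, 10 mm high. Origin: centre of the underside, z up. Starts upright on the tiled surface (z = 0) in the row nearest the robot. Also in that row: a small blue bowl (60 mm across, 28 mm high), not part of the job.
- canister_s: smallest of four round straight-sided aluminium canisters, 34 mm in diameter, 52 mm high to the flat lid top, which carries a black knob 14 mm wide, 10 mm high. Origin: centre of the underside, z up. Starts upright on the tiled surface (z = 0) in the row nearest the robot.
- coaster_cork: the cork (light brown) one of four round coasters, 76 mm in diameter, 4 mm thick, fixed in a straight row about 90 mm apart on a 10 mm high wooden strip. Which coaster is where in the row differs each time; the colour has no meaning. Origin: centre of its underside (its top is 4 mm higher), z up.
- coaster_blue: the blue one of four round coasters, 76 mm in diameter, 4 mm thick, fixed in a straight row about 90 mm apart on a 10 mm high wooden strip. Which coaster is where in the row differs each time; the colour has no meaning. Origin: centre of its underside (its top is 4 mm higher), z up.
- coaster_yellow: the yellow one of four round coasters, 76 mm in diameter, 4 mm thick, fixed in a straight row about 90 mm apart on a 10 mm high wooden strip. Which coaster is where in the row differs each time; the colour has no meaning. Origin: centre of its underside (its top is 4 mm higher), z up.
- coaster_dark: the black one of four round coasters, 76 mm in diameter, 4 mm thick, fixed in a straight row about 90 mm apart on a 10 mm high wooden strip. Which coaster is where in the row differs each time; the colour has no meaning. Origin: centre of its underside (its top is 4 mm higher), z up.
- tiffin: steel tiffin box with hinged lid, 114 mm across the row by 99 mm along it, 60 mm high (75 mm with handle), fixed on the strip at one end of the row of coasters (left or right, differs each time), centre about 130 mm from the nearest coaster's. Origin: centre of its underside. Behind the row, at x above 0.79, is a tiled plinth 70 mm high with a button.
- spoon_holder: loose white ceramic crock with a blue band, 76 mm in diameter, 80 mm high, with two wooden spoons sticking up to 128 mm; on the strip at the other end of the row, centre about 130 mm from the nearest coaster's. Origin: centre of its underside. Jars, a bottle (190 mm) and a mug stand out at the sides, |y| above 0.5.

How it is judged:
By the outcome, as a careful person would: the job done as asked, in the order asked, and still so for the second after the job is handed in, with the robot touching nothing.
It also fails if it takes over 99 s, if anything falls off the work surface, if the arm or the gripper's body presses on something with over 40 N, if the wrist force passes 120 N, or if a joint passes its speed limit or range.

ROBOT

A 7-joint arm with a two-finger parallel gripper is mounted at the origin on the work surface. World frame = base frame: x ahead of the robot, y to its left, z up, the work surface at z = 0. Lengths are in m, angles in rad, forces in N, time in s.
With the tool pointing down it reaches from about 0.425 to 0.95 m from the base axis. Payload 4.7 kg.
Tool frame: the origin (TCP) lies midway between the tips of the shut fingers; the grasp point (between the pads) lies 19 mm behind it; z points along the fingers, y is the line along which they close (so a half turn about z gives the same grasp; the last joint's range is limited). The gripper opens to 87 mm and grips with 3 to 60 N. Pads are 19 mm wide; open, the fingers measure 117 mm over their backs; the gripper's body (75 mm by 190 mm) begins 51 mm behind the grasp point.
Start: joints at [-1.255, 0.469, -0.049, 1.532, 0.024, 1.141, -0.082], TCP at [0.228, 0.635, 0.193] pointing down, gripper open.
Joint ranges: [-2.59, 2.59], [-0.33, 1.99], [-1.39, 1.29], [0.1, 2.45], [-1.04, 4.18], [0.21, 1.99], [-2.66, 2.66]. Speed limits (rad/s): [2.57, 2.57, 3.14, 3.14, 3.14, 3.14, 3.14].

INTERFACE

Orientations are given as a rotation vector (axis times angle).
In Python, from station import env gives the robot as it stands. The module is installed in compiled form; this text tells all that it offers.
- The arm moves only by the tool servo_tool, never from a script. Its argument "motion" is one flat list of numbers, 7 for each row, row after row: the shift along the world's x, y, z in mm, then the turn, a rotation vector about the world's x, y, z in units of 5 degrees (1.0 is 5 degrees), then the opening, from -1 (shut) to 1 (fully open). In form: [dx, dy, dz, ax, ay, az, hand, dx, dy, dz, ax, ay, az, hand, ...]. A call has exactly 10 rows; each row is the pose to reach, as a shift and turn from the pose commanded when the call began; what a row does not reach only later rows make up. A row lasts 1/12 s, in which the tool goes at most 41.7 mm and 7.16 degrees, less where a joint would pass 70% of its speed; a pose out of reach is approached as far as the arm can. A call with a gripper value outside its range is refused whole. The fingers move at their own pace and stop on an object; "squeeze" is the grip in N (left out, the last holds). Time passes only in rows, so rows that repeat a pose let the fingers close, or fill a call up. It gives the time, the measured TCP pose, the force, the opening and the grip force at its end, in the units of the state.
- env.observe(): the state, without advancing time (a new reading comes with each control period).
- env.get_image(name): name is "side" or "top" or "wrist"; returns (picture, depth): 480x640x3 uint8, red, green, blue; 480x640 float32, m along the optical axis (not along the pixel's ray), 0 where there is no reading.
- env.get_calibration(name): a dict with "K" (3x3 intrinsics, pixels), "dist" ([k1, k2, p1, p2, k3] as OpenCV has them; the pictures are not rectified), "view" (4x4, takes a point from world to camera coordinates); the wrist camera has in their place "mount" (4x4, takes a point from camera to tool coordinates, whose origin is the TCP and whose axes are the flange's). Camera axes: x right, y down, z forward; pixel columns grow to the right and rows downward; lengths in m; the calibration is good to about 2 mm. A picture is of the moment at which its call begins: read the wrist's pose just before it. get_calibration takes no time and is no camera call.
- env.finish_job(): hands the job in; it is judged then, once.
The state is a dict: "t": time; "q": joint angles; "qvel": joint speeds; "joint_efforts": joint torques, N m; "ee_pos": TCP position; "tool_rot": TCP orientation; "force": force on the tool from outside, world axes, zero at the start; "ft_torque": the same for the moment, N m; "grip_width": finger opening in m; "grasp_force": force on a finger pad.
Only numpy, scipy, OpenCV 4.12 (cv2) and the standard library are available. Lean on these libraries where they do the work, as an engineer would, in place of code of your own. Each camera call takes 0.05 s, during which the arm holds its last target. There are 200 camera calls.

## Working session

There is one attempt and no reset: what is moved stays moved. The work goes in short steps, Python scripts to look and compute and a tool call to move; the robot and the scene stay as the last step left them, time stands still between calls to the robot, and variables do not carry over. Pictures are saved under pics/ and viewed, at most 14 in all, crops included, and the job is handed in when it is done.

Besides the shell and the picture viewer there is one more tool, called after "Call:" as name(argument=value, ...) on one line, values as JSON. servo_tool: Moves the arm, as the interface text tells. Its arguments: {"type":"object","properties":{"motion":{"type":"array"},"squeeze":{"type":"number"}},"required":["motion"]}

```bash
mkdir -p pics; python3 - <<'E'
from station import env
import cv2,numpy as np
np.set_printoptions(precision=4,suppress=True)
for n in("top","side"):
    im,d=env.get_image(n);cv2.imwrite(f"pics/{n}0.png",im[:,:,::-1]);np.savez(f"pics/{n}0.npz",im=im,d=d)
    c=env.get_calibration(n);print(n,c)
print(env.get_calibration("wrist"));s=env.observe();print(s)
E
```

```text
top {'K': array([[434.01  ,   0.    , 323.1292],
       [  0.    , 434.01  , 236.0769],
       [  0.    ,   0.    ,   1.    ]]), 'dist': array([-0.0369,  0.    ,  0.    ,  0.    ,  0.    ]), 'view': array([[-0.0057, -1.    , -0.0067,  0.0298],
       [-0.9976,  0.0061, -0.0697,  0.545 ],
       [ 0.0697,  0.0063, -0.9975,  0.7209],
       [ 0.    ,  0.    ,  0.    ,  1.    ]])}
side {'K': array([[515.0452,   0.    , 312.6119],
       [  0.    , 515.0452, 239.5396],
       [  0.    ,   0.    ,   1.    ]]), 'dist': array([-0.1419,  0.    ,  0.    ,  0.    ,  0.    ]), 'view': array([[ 0.997 , -0.0776,  0.0054, -0.5453],
       [-0.0434, -0.6115, -0.79  ,  0.061 ],
       [ 0.0646,  0.7874, -0.613 ,  0.8253],
       [ 0.    ,  0.    ,  0.    ,  1.    ]])}
{'K': array([[402.5773,   0.    , 319.5018],
       [  0.    , 402.5773, 242.741 ],
       [  0.    ,   0.    ,   1.    ]]), 'dist': array([0.0027, 0.    , 0.    , 0.    , 0.    ]), 'mount': array([[-0.0002, -0.9655, -0.2605,  0.0724],
       [ 1.    , -0.0005,  0.001 , -0.    ],
       [-0.0011, -0.2605,  0.9655, -0.1915],
       [ 0.    ,  0.    ,  0.    ,  1.    ]])}
{'t': 0.1, 'q': array([-1.2549,  0.4693, -0.0486,  1.5336,  0.0241,  1.141 , -0.0823]), 'qvel': array([-0.0001, -0.0021,  0.0002, -0.0027,  0.0011,  0.0002, -0.0007]), 'joint_efforts': array([  0.0012, -50.9165,  -0.0807, -23.683 ,  -0.0614,   0.0345,
         0.0001]), 'ee_pos': array([0.228 , 0.6347, 0.1923]), 'tool_rot': array([-0.5389, -3.0948,  0.0027]), 'force': array([ 0.0333, -0.021 ,  0.6825]), 'ft_torque': array([ 0.0345, -0.0267,  0.019 ]), 'grasp_force': 0.0, 'grip_width': 0.08683604754072088}
```

View pics/top0.png

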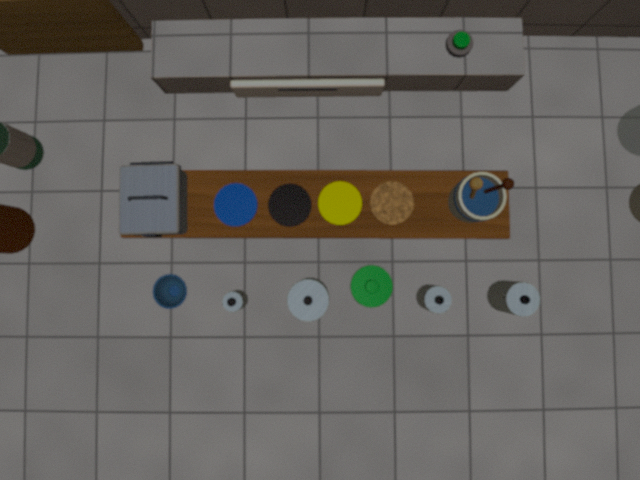

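View pics/side0.png

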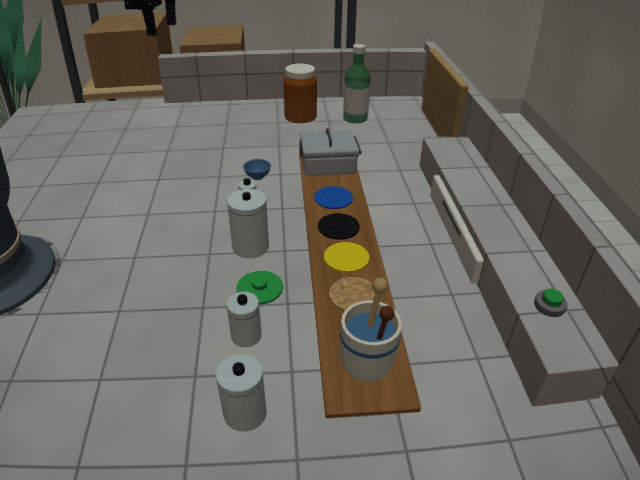

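The top view shows the tiffin at the left (+y) end at (150,200) and the spoon holder at (482,197). The coasters are blue (236,205), dark (290,205), yellow (340,203) and cork (391,203). The canisters are S (233,301), XL (308,300), M (438,300) and L (522,299). So XL→blue, L→dark, M→yellow, S→cork.

```bash
cat > h.py <<'E'
from station import env
import cv2,numpy as np
np.set_printoptions(precision=4,suppress=True)
def ray(n,uv):
    c=env.get_calibration(n);V=c["view"]
    p=cv2.undistortPoints(np.array([[uv]],float),c["K"],c["dist"])[0,0]
    R=V[:3,:3];return -R.T@V[:3,3],R.T@np.r_[p,1]
def onz(n,uv,z):
    o,d=ray(n,uv);return o+d*(z-o[2])/d[2]
def depthz(n,uv,d):
    o,r=ray(n,uv);return o+r*d
def blob(mask,uv,r):
    "centroid of the biggest blob of mask within r px of uv"
    w=np.zeros(mask.shape,np.uint8);cv2.circle(w,tuple(int(a) for a in uv),r,1,-1)
    k,l,s,c=cv2.connectedComponentsWithStats((mask&(w>0)).astype(np.uint8))
    i=1+np.argmax(s[1:,4]);return c[i],s[i]
def ellipse(mask,uv,r):
    w=np.zeros(mask.shape,np.uint8);cv2.circle(w,tuple(int(a) for a in uv),r,1,-1)
    cs,_=cv2.findContours((mask&(w>0)).astype(np.uint8),cv2.RETR_EXTERNAL,cv2.CHAIN_APPROX_NONE)
    return cv2.fitEllipse(cv2.convexHull(max(cs,key=len)))
E
python3 - <<'E'
from h import *
H=dict(xl=.1,l=.084,m=.068,s=.052)
T={n:np.load(f"pics/{n}0.npz") for n in("top","side")}
seed={"top":dict(xl=(308,300),l=(524,299),m=(438,300),s=(231,301)),"side":dict(xl=(247,196),l=(239,369),m=(242,300),s=(247,182))}
cseed={"top":dict(blue=(236,205),dark=(290,205),yellow=(340,203),cork=(391,203)),"side":dict(blue=(334,197),dark=(339,226),yellow=(346,257),cork=(352,292))}
for n in T:
    im=T[n]["im"];d=T[n]["d"];v=im.max(2)
    hsv=cv2.cvtColor(im,cv2.COLOR_RGB2HSV)
    for k,uv in seed[n].items():
        c,s=blob(v<70,uv,8);zz=H[k]+(.010 if n=="top" else .005)
        print(n,k,c,s[2:],onz(n,c,zz),"depth pt",depthz(n,c,d[int(c[1]+.5),int(c[0]+.5)]))
    M=dict(blue=(hsv[...,0]>100)&(hsv[...,1]>150),yellow=(hsv[...,0]>22)&(hsv[...,0]<38)&(hsv[...,1]>150),dark=v<70,cork=v>(125 if n=="top" else 135))
    for k,uv in cseed[n].items():
        e=ellipse(M[k],uv,30);c=e[0]
        print(n,k,np.array(c),np.array(e[1]),onz(n,c,.014),"depth",depthz(n,c,d[int(c[1]),int(c[0])])[2])
E
```

```text
top xl [307.4255 300.3191] [ 8  8 47] [0.4435 0.0498 0.11  ] depth pt [0.4437 0.0497 0.1118]
top l [524.4211 299.2982] [10  8 57] [ 0.4413 -0.2804  0.094 ] depth pt [ 0.4412 -0.2814  0.0919]
top m [438.6731 299.6154] [ 8  8 52] [ 0.4408 -0.153   0.078 ] depth pt [ 0.4408 -0.153   0.0779]
top s [231.0476 301.5238] [ 7  8 42] [0.4384 0.1738 0.062 ] depth pt [0.4383 0.1741 0.0609]
top blue [235.0882 204.3504] [41.5924 41.917 ] [0.6015 0.1787 0.014 ] depth 0.01289310976174407
top dark [289.4005 204.6115] [43.7525 43.8791] [0.6003 0.0846 0.014 ] depth 0.014680533277477315
top yellow [339.4843 202.5871] [45.1679 45.4694] [ 0.6033 -0.002   0.014 ] depth 0.013847620921236259
top cork [378.0648 207.1587] [4.7616 7.2502] [ 0.5949 -0.0684  0.014 ] depth 0.011025266444533277
side xl [246.0196 195.8431] [ 7  8 51] [0.4425 0.0479 0.105 ] depth pt [0.4428 0.0431 0.1081]
side l [238.25   368.6532] [ 12  13 124] [ 0.44  -0.285  0.089] depth pt [ 0.4404 -0.2878  0.0926]
side m [241.8295 299.1136] [10 11 88] [ 0.4394 -0.1561  0.073 ] depth pt [ 0.4399 -0.1609  0.0777]
side s [246.6053 181.1579] [ 6  7 38] [0.4369 0.1729 0.057 ] depth pt [0.4374 0.1653 0.0615]
side blue [333.1989 197.1399] [21.876  38.4609] [0.6002 0.1728 0.014 ] depth 0.012545634511354042
side dark [338.2762 226.0071] [26.387  42.5662] [0.5989 0.0786 0.014 ] depth 0.01296739818786119
side yellow [346.0861 256.6164] [30.1368 45.6331] [ 0.6018 -0.0071  0.014 ] depth 0.012524568579585726
side cork [350.8326 296.9735] [43.6229 48.63  ] [ 0.5967 -0.1023  0.014 ] depth 0.012460630139275009
```

Call:
servo_tool(motion=[27,-40,10,0,0,-1.4,1,54,-76,20,0,0,-2.8,1,82,-112,30,0,0,-4.2,1,109,-148,40,0,0,-5.6,1,130,-184,50,0,0,-7,1,145,-220,58,0,0,-8.4,1,160,-256,58,0,0,-9.8,1,175,-292,58,0,0,-11.2,1,190,-328,58,0,0,-12.6,1,205,-364,58,0,0,-14,1])

```text
t: 0.93
ee_pos: [0.4297, 0.278, 0.2512]
tool_rot: [-2.223, -2.22, -0.0]
force: [1.3, -0.5, -0.1]
grip_width: 0.0871
grasp_force: 0.0
```

```bash
python3 - <<'E'
from h import *
from scipy.spatial.transform import Rotation as R
s=env.observe();print(s["t"],s["ee_pos"],s["tool_rot"],s["q"],s["force"]);print(R.from_rotvec(s["tool_rot"]).as_matrix())
T=np.load("pics/top0.npz");im=T["im"];print(im[203,375:411:6].tolist(),im[203,420].tolist())
# cork vs. strip: brighter blurred red
hsv=cv2.cvtColor(cv2.GaussianBlur(im,(5,5),0),cv2.COLOR_RGB2HSV)
print(hsv[203,366:420:3].tolist())
E
```

```text
0.9333 [0.4297 0.278  0.2512] [-2.2231 -2.2195 -0.0002] [-0.9348  0.1472  0.3159  1.8535 -0.0502  1.1485 -0.603 ] [ 1.2633 -0.4872 -0.1079]
[[ 0.0016  1.     -0.0001]
 [ 1.     -0.0016  0.0002]
 [ 0.0002 -0.0001 -1.    ]]
[[119, 92, 56], [121, 95, 58], [115, 88, 56], [119, 91, 56], [123, 93, 54], [114, 89, 53]] [86, 58, 22]
[[16, 184, 83], [16, 164, 95], [17, 140, 113], [17, 138, 118], [17, 143, 118], [17, 140, 120], [17, 140, 115], [16, 137, 115], [17, 138, 120], [17, 138, 120], [17, 141, 125], [17, 139, 121], [17, 141, 116], [17, 138, 116], [17, 139, 121], [17, 140, 126], [16, 161, 98], [15, 181, 86]]
```

Call:
servo_tool(motion=[15,-38,0,0,0,0,1,30,-76,0,0,0,0,1,45,-114,0,0,0,0,1,60,-150,0,0,0,0,1,75,-185,0,0,0,0,1,90,-220,0,0,0,0,1,90,-228,0,0,0,0,1,90,-228,0,0,0,0,1,90,-228,0,0,0,0,1,90,-228,0,0,0,0,1])

```text
t: 1.77
ee_pos: [0.5188, 0.0542, 0.2509]
tool_rot: [-2.212, -2.229, 0.0]
force: [0.6, 0.1, 0.2]
grip_width: 0.0873
grasp_force: 0.0
```

```bash
python3 - <<'E'
from h import *
s=env.observe();im,d=env.get_image("wrist");cv2.imwrite("pics/w1.png",im[:,:,::-1]);np.savez("pics/w1.npz",im=im,d=d,p=s["ee_pos"],r=s["tool_rot"])
print(s["ee_pos"],s["force"])
T=np.load("pics/top0.npz");hsv=cv2.cvtColor(cv2.GaussianBlur(T["im"],(5,5),0),cv2.COLOR_RGB2HSV)
e=ellipse((hsv[...,2]>103)&(hsv[...,1]<155),(391,203),27);print("cork top",e,onz("top",e[0],.014))
E
```

```text
[0.5188 0.0542 0.2509] [0.6398 0.1354 0.2163]
cork top ((391.5783386230469, 202.30477905273438), (42.49147033691406, 43.19119644165039), 111.35723114013672) [ 0.6032 -0.0919  0.014 ]
```

View pics/w1.png

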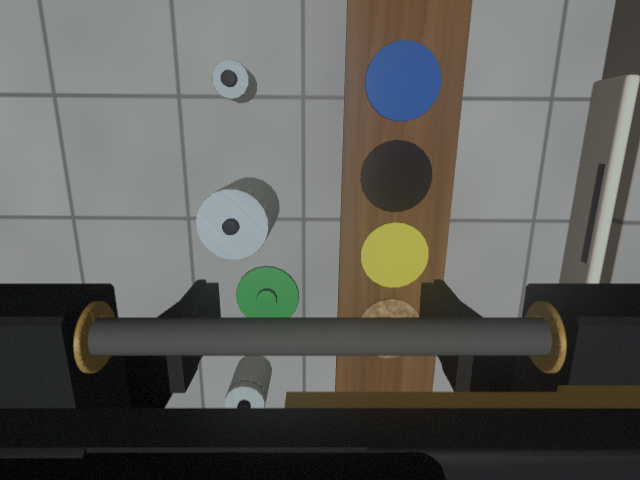

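The wrist view (up = +y, right = +x) shows S (229,78), XL (231,227), blue (403,81), dark (397,176) and yellow (395,255). I'll use it to check the top camera.

```bash
cat >> h.py <<'E'
from scipy.spatial.transform import Rotation as Ro
def wonz(uv,z,p,r):
    c=env.get_calibration("wrist");q=cv2.undistortPoints(np.array([[uv]],float),c["K"],c["dist"])[0,0]
    R=Ro.from_rotvec(r).as_matrix();M=c["mount"];o=p+R@M[:3,3];d=R@M[:3,:3]@np.r_[q,1]
    return o+d*(z-o[2])/d[2]
E
python3 - <<'E'
from h import *
T=np.load("pics/w1.npz");im=T["im"];p,r=T["p"],T["r"];v=im.max(2);hsv=cv2.cvtColor(im,cv2.COLOR_RGB2HSV)
for k,uv,z in(("xl",(231,227),.11),("s",(229,78),.062)):
    c,s=blob(v<75,uv,11);print(k,c,s[2:],wonz(c,z,p,r))
M=dict(blue=(hsv[...,0]>100)&(hsv[...,1]>150),yellow=(hsv[...,0]>22)&(hsv[...,0]<38)&(hsv[...,1]>130),dark=v<60)
for k,uv in dict(blue=(403,81),dark=(397,176),yellow=(395,255)).items():
    e=ellipse(M[k],uv,46);print(k,e[0],e[1],wonz(e[0],.014,p,r))
E
```

```text
xl [230.2754 226.4203] [ 17  16 207] [0.4422 0.0502 0.11  ]
s [228.4581  78.3103] [ 16  16 203] [0.4365 0.1731 0.062 ]
blue (405.8472900390625, 80.62655639648438) (66.46297454833984, 80.91559600830078) [0.6026 0.1783 0.014 ]
dark (397.14666748046875, 175.4739990234375) (67.56254577636719, 72.11968231201172) [0.5993 0.0848 0.014 ]
yellow (394.2326965332031, 254.59088134765625) (64.85224151611328, 68.60054016113281) [ 0.601  -0.0022  0.014 ]
```

Call:
servo_tool(motion=[-30,-2,-25,0,0,0,1,-58,-4,-50,0,0,0,1,-76,-4,-75,0,0,0,1,-76,-4,-95,0,0,0,1,-76,-4,-115,0,0,0,1,-76,-4,-140,0,0,0,1,-76,-4,-165,0,0,0,1,-76,-4,-185,0,0,0,1,-76,-4,-198,0,0,0,1,-76,-4,-198,0,0,0,1])

```text
t: 2.65
ee_pos: [0.4409, 0.0494, 0.051]
tool_rot: [-2.211, -2.228, 0.007]
force: [-1.0, 1.3, -0.2]
grip_width: 0.0871
grasp_force: 0.0
```

Call:
servo_tool(motion=[0,0,0,0,0,0,0.4,0,0,0,0,0,0,0.3,0,0,0,0,0,0,0.2,0,0,0,0,0,0,0,0,0,0,0,0,0,0,0,0,0,0,0,0,0,0,0,0,0,0,0,0,0,0,0,0,0,0,0,0,0,0,0,0,0,0,0,0,0,0,0,0,0], squeeze=25)

```text
t: 3.48
ee_pos: [0.4434, 0.0483, 0.054]
tool_rot: [-2.216, -2.226, -0.001]
force: [-3.2, 0.2, 7.9]
grip_width: 0.0634
grasp_force: 25.0
```

Call:
servo_tool(motion=[0,0,15,0,0,0,0,0,0,35,0,0,0,0,15,12,55,0,0,0,0,40,32,60,0,0,0,0,67,54,60,0,0,0,0,94,76,60,0,0,0,0,121,98,60,0,0,0,0,145,117,60,0,0,0,0,158,128,60,0,0,0,0,158,128,60,0,0,0,0])

```text
t: 4.32
ee_pos: [0.6038, 0.1801, 0.1123]
tool_rot: [2.212, 2.23, 0.004]
force: [-0.8, 0.1, -3.9]
grip_width: 0.0633
grasp_force: 25.0
```

Call:
servo_tool(motion=[0,0,-10,0,0,0,0,0,0,-22,0,0,0,0,0,0,-32,0,0,0,0,0,0,-38,0,0,0,0,0,0,-41,0,0,0,0,0,0,-43,0,0,0,0,0,0,-44,0,0,0,0,0,0,-45,0,0,0,0,0,0,-45,0,0,0,0,0,0,-45,0,0,0,0])

```text
t: 5.15
ee_pos: [0.6017, 0.1761, 0.0687]
tool_rot: [2.216, 2.226, 0.001]
force: [-0.4, -0.7, -3.6]
grip_width: 0.0634
grasp_force: 25.0
```

Call:
servo_tool(motion=[0,0,-1,0,0,0,0,0,0,-2,0,0,0,0,0,0,-2,0,0,0,0,0,0,-2,0,0,0,0.6,0,0,-2,0,0,0,0.8,0,0,-2,0,0,0,1,0,0,-2,0,0,0,1,0,0,-2,0,0,0,1,0,0,0,0,0,0,1,0,0,10,0,0,0,1])

```text
t: 5.98
ee_pos: [0.6002, 0.1757, 0.0771]
tool_rot: [-2.216, -2.225, 0.005]
force: [-0.2, -1.2, -0.8]
grip_width: 0.087
grasp_force: 0.0
```

Call:
servo_tool(motion=[0,0,38,0,0,0,1,0,0,76,0,0,0,1,-5,-12,110,0,0,0,1,-15,-45,123,0,0,0,1,-28,-83,123,0,0,0,1,-41,-121,123,0,0,0,1,-54,-159,123,0,0,0,1,-67,-197,123,0,0,0,1,-80,-235,123,0,0,0,1,-93,-273,123,0,0,0,1])

```text
t: 6.82
ee_pos: [0.5077, -0.0987, 0.2023]
tool_rot: [2.216, 2.226, 0.002]
force: [-0.0, -1.1, 0.0]
grip_width: 0.0871
grasp_force: 0.0
```

Call:
servo_tool(motion=[-13,-37,0,0,0,0,1,-26,-74,0,0,0,0,1,-39,-111,0,0,0,0,1,-52,-148,0,0,0,0,1,-62,-175,-10,0,0,0,1,-67,-183,-25,0,0,0,1,-67,-183,-45,0,0,0,1,-67,-183,-60,0,0,0,1,-67,-183,-60,0,0,0,1,-67,-183,-60,0,0,0,1])

```text
t: 7.65
ee_pos: [0.4413, -0.28, 0.1415]
tool_rot: [-2.216, -2.226, 0.0]
force: [0.4, -0.5, 0.3]
grip_width: 0.0871
grasp_force: 0.0
```

Call:
servo_tool(motion=[0,0,-20,0,0,0,1,0,0,-45,0,0,0,1,0,0,-70,0,0,0,1,0,0,-90,0,0,0,1,0,0,-103,0,0,0,1,0,0,-103,0,0,0,1,0,0,-103,0,0,0,0.4,0,0,-103,0,0,0,0.2,0,0,-103,0,0,0,0,0,0,-103,0,0,0,-0.3])

```text
t: 8.48
ee_pos: [0.4424, -0.2803, 0.0395]
tool_rot: [2.215, 2.225, 0.002]
force: [-0.1, -0.1, -0.1]
grip_width: 0.068
grasp_force: 0.0
```

Call:
servo_tool(motion=[0,0,0,0,0,0,-0.3,0,0,0,0,0,0,-0.3,0,0,0,0,0,0,-0.3,0,0,0,0,0,0,-0.3,0,0,0,0,0,0,-0.3,0,0,0,0,0,0,-0.3,0,0,0,0,0,0,-0.3,0,0,0,0,0,0,-0.3,0,0,0,0,0,0,-0.3,0,0,0,0,0,0,-0.3])

```text
t: 9.32
ee_pos: [0.4412, -0.2802, 0.0386]
tool_rot: [-2.217, -2.226, -0.0]
force: [-3.4, 0.8, 6.2]
grip_width: 0.0535
grasp_force: 25.0
```

```bash
python3 - <<'E'
from h import *
im,d=env.get_image("top");cv2.imwrite("pics/top1.png",im[:,:,::-1]);np.savez("pics/top1.npz",im=im,d=d)
v=im.max(2)
c,s=blob(v<70,(230,195),12);print(c,s,onz("top",c,.124),d[int(c[1]),int(c[0])])
print(env.observe())
E
```

```text
[221.4667 194.2222] [218 191   8   8  45] [0.6008 0.1759 0.124 ] 0.64053786
{'t': 9.3667, 'q': array([ 0.0485,  0.4672,  0.5605,  2.0616, -0.3755,  0.7119,  0.8532]), 'qvel': array([-0.0014, -0.0006, -0.0001, -0.0008,  0.0003, -0.0002, -0.0005]), 'joint_efforts': array([ -0.486 , -36.055 ,   4.9544, -15.7092,  -0.3123,  -0.5054,
         0.0028]), 'ee_pos': array([ 0.4412, -0.2802,  0.0386]), 'tool_rot': array([-2.2169, -2.2257, -0.0001]), 'force': array([-2.5206,  0.1294,  6.5064]), 'ft_torque': array([ 0.0137,  0.5662, -0.0033]), 'grasp_force': 25.004864372313023, 'grip_width': 0.05368009448518836}
```

View pics/top1.png

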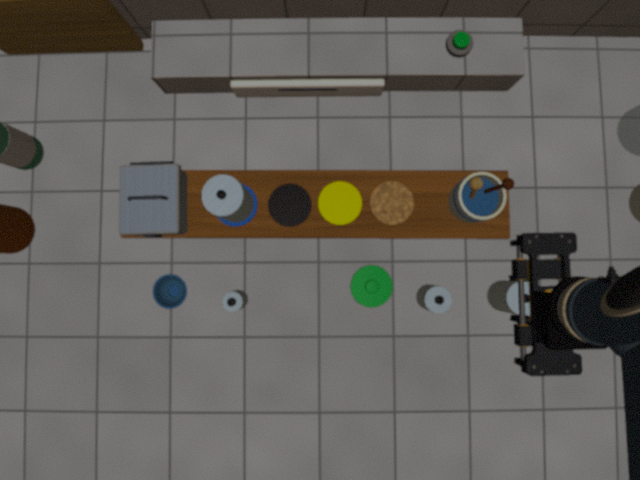

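XL's knob is now at (221,194) px, which puts it within 3 mm of the blue coaster's centre. L is gripped at (520,298), and the spoon holder hasn't moved.

Call:
servo_tool(motion=[0,0,20,0,0,0,-0.3,0,8,55,0,0,0,-0.3,0,30,88,0,0,0,-0.3,0,65,100,0,0,0,-0.3,5,102,100,0,0,0,-0.3,20,138,100,0,0,0,-0.3,38,172,100,0,0,0,-0.3,56,206,100,0,0,0,-0.3,74,240,100,0,0,0,-0.3,92,274,100,0,0,0,-0.3])

```text
t: 10.2
ee_pos: [0.5335, -0.0037, 0.1377]
tool_rot: [-2.216, -2.226, 0.0]
force: [0.2, -0.8, -2.7]
grip_width: 0.0532
grasp_force: 25.0
```

Call:
servo_tool(motion=[20,30,0,0,0,0,-0.3,40,58,0,0,0,0,-0.3,58,80,0,0,0,0,-0.3,67,92,-5,0,0,0,-0.3,67,93,-20,0,0,0,-0.3,67,93,-40,0,0,0,-0.3,67,93,-58,0,0,0,-0.3,67,93,-70,0,0,0,-0.3,67,93,-78,0,0,0,-0.3,67,93,-81,0,0,0,-0.3])

```text
t: 11.03
ee_pos: [0.5993, 0.0863, 0.0556]
tool_rot: [-2.217, -2.224, 0.004]
force: [-0.3, 0.2, -2.9]
grip_width: 0.0533
grasp_force: 25.0
```

Call:
servo_tool(motion=[0,0,-1,0,0,0,-0.3,0,0,-3,0,0,0,-0.3,0,0,-5,0,0,0,-0.3,0,0,-5,0,0,0,-0.3,0,0,-5,0,0,0,0.4,0,0,-5,0,0,0,0.8,0,0,-5,0,0,0,1,0,0,-5,0,0,0,1,0,0,-5,0,0,0,1,0,0,10,0,0,0,1])

```text
t: 11.87
ee_pos: [0.5984, 0.087, 0.0652]
tool_rot: [-2.215, -2.225, 0.007]
force: [-0.2, -0.1, 0.2]
grip_width: 0.0833
grasp_force: 0.0
```

Call:
servo_tool(motion=[0,0,30,0,0,0,1,0,-5,65,0,0,0,1,-10,-20,90,0,0,0,1,-30,-46,100,0,0,0,1,-52,-76,100,0,0,0,1,-74,-106,100,0,0,0,1,-96,-136,100,0,0,0,1,-118,-166,100,0,0,0,1,-138,-196,100,0,0,0,1,-155,-225,90,0,0,0,1])

```text
t: 12.7
ee_pos: [0.4452, -0.1397, 0.1588]
tool_rot: [2.215, 2.224, 0.005]
force: [1.3, -0.8, -0.3]
grip_width: 0.0873
grasp_force: 0.0
```

Call:
servo_tool(motion=[-3,-10,-10,0,0,0,1,-5,-13,-30,0,0,0,1,-5,-13,-55,0,0,0,1,-5,-13,-80,0,0,0,1,-5,-13,-105,0,0,0,1,-5,-13,-125,0,0,0,1,-5,-13,-134,0,0,0,1,-5,-13,-134,0,0,0,1,-5,-13,-134,0,0,0,0.5,-5,-13,-134,0,0,0,0])

```text
t: 13.53
ee_pos: [0.4415, -0.1513, 0.0244]
tool_rot: [2.216, 2.225, 0.002]
force: [0.2, -0.2, 0.2]
grip_width: 0.0802
grasp_force: 0.0
```

Call:
servo_tool(motion=[0,0,0,0,0,0,-0.2,0,0,0,0,0,0,-0.4,0,0,0,0,0,0,-0.5,0,0,0,0,0,0,-0.5,0,0,0,0,0,0,-0.5,0,0,0,0,0,0,-0.5,0,0,0,0,0,0,-0.5,0,0,0,0,0,0,-0.5,0,0,0,0,0,0,-0.5,0,0,0,0,0,0,-0.5])

```text
t: 14.37
ee_pos: [0.4404, -0.151, 0.0233]
tool_rot: [-2.217, -2.226, -0.0]
force: [-1.8, -0.1, 3.0]
grip_width: 0.0434
grasp_force: 25.0
```

```bash
python3 - <<'E'
from h import *
im,d=env.get_image("top");cv2.imwrite("pics/top2.png",im[:,:,::-1])
v=im.max(2);print(env.observe()["ee_pos"],env.observe()["grip_width"])
c,s=blob(v<70,(280,196),12);print("L",c,s,onz("top",c,.108),d[int(c[1]),int(c[0])])
c,s=blob(v<70,(221,194),12);print("XL",c,s,onz("top",c,.124))
E
```

```text
[ 0.4404 -0.151   0.0233] 0.04341975363915273
L [284.8864 196.2045] [282 193   7   8  44] [0.5997 0.0835 0.108 ] 0.6551304
XL [220.8723 194.0426] [217 191   9   7  47] [0.601  0.1768 0.124 ]
```

View pics/top2.png

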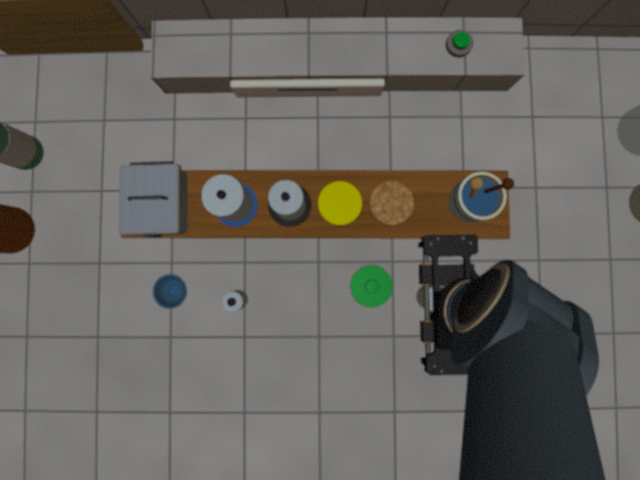

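L stands on the dark coaster, knob at (285,196), within 2 mm of centre. M is gripped, so next is the yellow coaster.

Call:
servo_tool(motion=[0,0,20,0,0,0,-0.5,5,5,45,0,0,0,-0.5,25,23,60,0,0,0,-0.5,50,46,60,0,0,0,-0.5,75,70,60,0,0,0,-0.5,100,93,60,0,0,0,-0.5,125,117,60,0,0,0,-0.5,147,138,60,0,0,0,-0.5,161,151,55,0,0,0,-0.5,161,151,45,0,0,0,-0.5])

```text
t: 15.25
ee_pos: [0.6057, 0.0053, 0.0682]
tool_rot: [2.207, 2.232, 0.007]
force: [0.2, 0.5, -0.9]
grip_width: 0.0431
grasp_force: 25.0
```

Call:
servo_tool(motion=[0,0,-14,0,0,0,-0.5,0,0,-22,0,0,0,-0.5,0,0,-27,0,0,0,-0.5,0,0,-30,0,0,0,-0.5,0,0,-32,0,0,0,-0.5,0,0,-33,0,0,0,-0.5,0,0,-33,0,0,0,-0.5,0,0,-33,0,0,0,0.2,0,0,-33,0,0,0,0.6,0,0,-33,0,0,0,1])

```text
t: 16.08
ee_pos: [0.602, -0.0002, 0.0358]
tool_rot: [2.217, 2.225, 0.002]
force: [-0.0, -0.5, -0.2]
grip_width: 0.0561
grasp_force: 0.0
```

Call:
servo_tool(motion=[0,0,0,0,0,0,1,0,0,0,0,0,0,1,0,0,0,0,0,0,1,0,0,5,0,0,0,1,0,0,20,0,0,0,1,0,0,50,0,0,0,1,0,0,85,0,0,0,1,0,0,120,0,0,0,1,0,0,150,0,0,0,1,0,0,150,0,0,0,1])

```text
t: 16.92
ee_pos: [0.6057, -0.0007, 0.1923]
tool_rot: [2.212, 2.22, 0.015]
force: [1.1, -0.5, 0.5]
grip_width: 0.0871
grasp_force: 0.0
```

Call:
servo_tool(motion=[-20,18,0,0,0,0,1,-45,46,0,0,0,0,1,-71,74,0,0,0,0,1,-97,102,0,0,0,0,1,-123,130,-5,0,0,0,1,-148,156,-20,0,0,0,1,-163,171,-45,0,0,0,1,-166,174,-70,0,0,0,1,-166,174,-80,0,0,0,1,-166,174,-80,0,0,0,1])

```text
t: 17.75
ee_pos: [0.4339, 0.1731, 0.1034]
tool_rot: [-2.216, -2.226, 0.007]
force: [0.2, -0.2, 0.5]
grip_width: 0.0874
grasp_force: 0.0
```

```bash
python3 - <<'E'
from h import *
im,d=env.get_image("top");v=im.max(2);print(env.observe()["ee_pos"])
cv2.imwrite("pics/top3.png",im[:,:,::-1])
c,s=blob(v<70,(338,198),12);print("M",c,s,onz("top",c,.092),d[int(c[1]),int(c[0])])
E
```

```text
[0.4356 0.1731 0.1049]
M [342.1538 197.7692] [339 195   7   7  39] [ 0.5992 -0.0036  0.092 ] 0.67112714
```

Call:
servo_tool(motion=[1,0,-15,0,0,0,1,1,0,-35,0,0,0,1,1,0,-55,0,0,0,1,1,0,-73,0,0,0,1,1,0,-85,0,0,0,1,1,0,-89,0,0,0,1,1,0,-89,0,0,0,0.6,1,0,-89,0,0,0,0.2,1,0,-89,0,0,0,-0.2,1,0,-89,0,0,0,-0.5], squeeze=15)

```text
t: 18.63
ee_pos: [0.4375, 0.1744, 0.0173]
tool_rot: [2.217, 2.225, 0.004]
force: [0.4, 0.2, 0.0]
grip_width: 0.068
grasp_force: 0.0
```

Call:
servo_tool(motion=[0,0,0,0,0,0,-0.7,0,0,0,0,0,0,-0.7,0,0,0,0,0,0,-0.7,0,0,0,0,0,0,-0.7,0,0,0,0,0,0,-0.7,0,0,0,0,0,0,-0.7,0,0,0,0,0,0,-0.7,0,0,0,0,0,0,-0.7,0,0,0,0,0,0,-0.7,0,0,0,0,0,0,-0.7])

```text
t: 19.47
ee_pos: [0.4365, 0.1741, 0.0163]
tool_rot: [2.217, 2.226, 0.0]
force: [0.6, -0.3, 0.9]
grip_width: 0.0334
grasp_force: 15.0
```

Call:
servo_tool(motion=[0,0,20,0,0,0,-0.7,0,-5,50,0,0,0,-0.7,0,-25,75,0,0,0,-0.7,0,-60,85,0,0,0,-0.7,0,-98,85,0,0,0,-0.7,0,-136,85,0,0,0,-0.7,2,-174,85,0,0,0,-0.7,8,-210,85,0,0,0,-0.7,22,-240,85,0,0,0,-0.7,48,-260,85,0,0,0,-0.7])

```text
t: 20.3
ee_pos: [0.4816, -0.0894, 0.1011]
tool_rot: [-2.22, -2.219, 0.002]
force: [0.8, 1.4, 0.3]
grip_width: 0.0335
grasp_force: 15.0
```

Call:
servo_tool(motion=[30,-5,0,0,0,0,-0.7,60,-6,0,0,0,0,-0.7,90,-6,0,0,0,0,-0.7,110,-6,0,0,0,0,-0.7,118,-6,-5,0,0,0,-0.7,118,-6,-22,0,0,0,-0.7,118,-6,-40,0,0,0,-0.7,118,-6,-56,0,0,0,-0.7,118,-6,-66,0,0,0,-0.7,118,-6,-68,0,0,0,-0.7])

```text
t: 21.13
ee_pos: [0.5998, -0.0915, 0.0309]
tool_rot: [-2.214, -2.223, 0.005]
force: [0.6, -0.9, -0.9]
grip_width: 0.033
grasp_force: 15.0
```

Call:
servo_tool(motion=[0,0,0,0,0,0,-0.7,0,0,-1,0,0,0,-0.7,0,0,-3,0,0,0,-0.7,0,0,-3,0,0,0,-0.7,0,0,-3,0,0,0,-0.7,0,0,-3,0,0,0,-0.2,0,0,-3,0,0,0,0.3,0,0,-3,0,0,0,0.8,0,0,-3,0,0,0,1,0,0,-3,0,0,0,1])

```text
t: 21.97
ee_pos: [0.6026, -0.092, 0.0304]
tool_rot: [2.217, 2.226, 0.001]
force: [0.3, 0.1, 0.2]
grip_width: 0.0535
grasp_force: 0.0
```

Call:
servo_tool(motion=[0,0,0,0,0,0,1,0,0,0,0,0,0,1,0,0,0,0,0,0,1,0,0,5,0,0,0,1,0,0,25,0,0,0,1,0,0,60,0,0,0,1,0,0,95,0,0,0,1,0,0,130,0,0,0,1,0,0,165,0,0,0,1,0,0,180,0,0,0,1])

```text
t: 22.8
ee_pos: [0.6047, -0.093, 0.2158]
tool_rot: [2.213, 2.221, 0.008]
force: [0.8, -0.4, 0.6]
grip_width: 0.087
grasp_force: 0.0
```

Call:
servo_tool(motion=[-30,0,0,0,0,0,1,-65,-10,0,0,0,0,1,-95,-30,0,0,0,0,1,-120,-60,0,0,0,0,1,-135,-90,0,0,0,0,1,-145,-125,0,0,0,0,1,-150,-160,0,0,0,0,1,-150,-170,0,0,0,0,1,-150,-170,0,0,0,0,1,-150,-170,0,0,0,0,1])

```text
t: 23.63
ee_pos: [0.4522, -0.262, 0.2104]
tool_rot: [-2.218, -2.224, -0.001]
force: [0.0, 0.5, -0.2]
grip_width: 0.0868
grasp_force: 0.0
```

```bash
python3 - <<'E'
from h import *
im,d=env.get_image("top");v=im.max(2);print(env.observe()["ee_pos"])
cv2.imwrite("pics/top4.png",im[:,:,::-1])
for k,uv,z in(("XL",(221,194),.124),("L",(285,196),.108),("M",(342,198),.092),("S",(393,199),.076)):
    c,s=blob(v<70,uv,9);print(k,c,s[4],onz("top",c,z),depthz("top",c,d[int(c[1]),int(c[0])])[2])
im,d=env.get_image("side");cv2.imwrite("pics/side4.png",im[:,:,::-1])
E
```

```text
[ 0.4526 -0.261   0.2102]
XL [221.     194.2143] 56 [0.6008 0.1766 0.124 ] 0.1240246371572874
L [284.8667 196.2889] 45 [0.5996 0.0835 0.108 ] 0.10658299153381112
M [342.3696 197.7391] 46 [ 0.5993 -0.004   0.092 ] 0.0914198394928577
S [396.3261 196.3696] 46 [ 0.6035 -0.0901  0.076 ] 0.07331067947162673
```

View pics/side4.png

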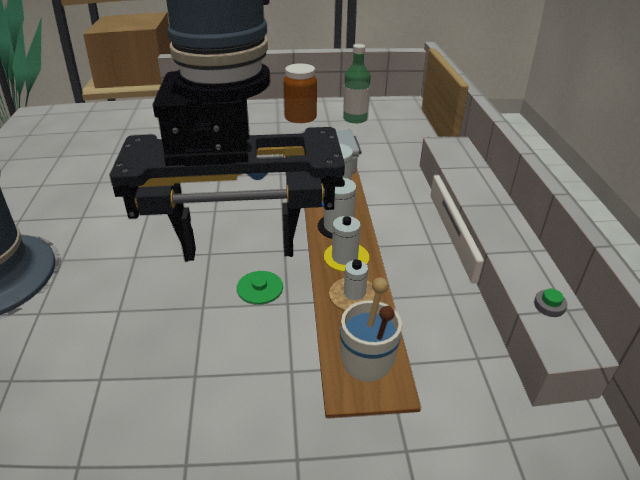

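View pics/top4.png

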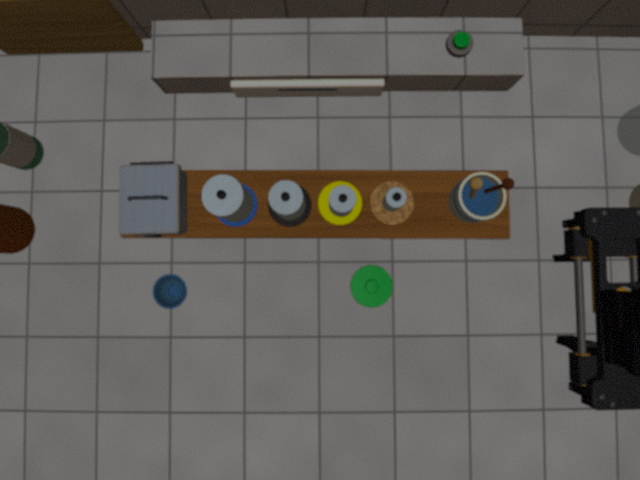

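All four stand upright on their coasters, each within about 4 mm of centre. In the top view the knobs are at (221,194), (285,196), (342,198) and (396,196). The spoon holder is unmoved at (482,197), and the arm is clear of everything.

```bash
python3 -c "
from station import env
print(env.finish_job())"
```

```text
the job is handed in; nothing more can be done
None
```

I placed the four canisters upright in size order, from the largest next to the tiffin box to the smallest next to the spoon holder, each within about 4 mm of its coaster's centre, and handed the job in at about 24 s; no verdict came back.

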